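Unlatch the geode's hold-down and hold it up

ROBOT

A 6-joint arm with a two-finger parallel gripper is mounted at the origin on the work surface. World frame = base frame: x ahead of the robot, y to its left, z up, the work surface at z = 0. Lengths are in m, angles in rad, forces in N, time in s.
With the tool pointing down it reaches from about 0.4 to 0.825 m from the base axis. Payload 7 kg.
Tool frame: the origin (TCP) lies midway between the tips of the shut fingers; the grasp point (between the pads) lies 19 mm behind it; z points along the fingers, y is the direction in which the jaws open and shut (so a half turn about z gives the same grasp; the last joint's range is limited). The gripper opens to 88 mm and grips with 3 to 60 N. Pads are 19 mm wide; open, the fingers measure 130 mm over their backs; the gripper's body (78 mm by 193 mm) begins 47 mm behind the grasp point.
Start: joints at [-0.895, 0.359, 0.012, 0, -1.224, -0.288], TCP at [0.255, -0.625, 0.203] pointing down, gripper open.
Joint ranges: [-3.07, 3.07], [-1.43, 2.12], [-1.02, 1.25], [-3.03, 1.67], [-3.05, -0], [-3.03, 3.03]. Speed limits (rad/s): [2.39, 2.39, 3.01, 3.14, 3.14, 3.14].

INTERFACE

Orientations are given as a unit quaternion [x, y, z, w].
In Python, from bench import ctrl, eyes gives the robot as it stands. The module is installed in compiled form; this text tells all that it offers.
- The arm moves only by the tool step_arm, never from a script. Its arguments are lists of equal length, an entry for each row: "angular": the turn, a rotation vector about the world's x, y, z as a fraction of full scale, a list of three; "travel": the shift along the world's x, y, z as a fraction of full scale, a list of three; "fingers": the closure in counts, from 0 (fully open) to 255 (shut). In form: {"angular": [[rx, ry, rz], ...], "travel": [[dx, dy, dz], ...], "fingers": [fingers, ...]}. A call has exactly 10 rows; each row is the pose to reach, as a shift and turn from the pose measured when the call began, turning the shorter way round; what a row does not reach only later rows make up. Full scale, the value 1, is 0.15 m for a shift and pi rad for a turn. A row lasts 1/12 s, in which the tool goes at most 41.7 mm and 7.16 degrees, less where a joint would pass 70% of its speed; a pose out of reach is approached as far as the arm can. A call with a number of a shift or a turn outside -1 to 1 is refused whole. A call with a gripper value outside its range is refused whole. The fingers move at their own pace and stop on an object; "grip_force" is the grip in N (left out, the last holds). Time passes only in rows, so rows that repeat a pose let the fingers close, or fill a call up. It gives the time, the measured TCP pose, the force and the opening at its end, in the units of the state.
- ctrl.sense(): the state, without advancing time (a new reading comes with each control period).
- eyes.snapshot(name): name is "scene" or "side" or "wrist"; returns (picture, depth): 400x640x3 uint8, red, green, blue; 400x640 float32, m along the optical axis (not along the pixel's ray), 0 where there is no reading.
- eyes.camera_model(name): a dict with "fovy" (degrees; the focal length in pixels is half the picture's height over the tangent of half this angle, whatever the lens; pixels are square), "cx", "cy" (the principal point, pixels), "extrinsics" (4x4, takes a point from camera to world coordinates). Camera axes: x right, y up, looking along -z (the intrinsics and any distortion apply to the point x, -y, -z); pixel columns grow to the right and rows downward; lengths in m; the calibration is good to about 2 mm. A picture is of the moment at which its call begins: read the wrist's pose just before it. camera_model takes no time and is no camera call; for the wrist camera it gives the pose at the moment of the call.
- ctrl.job_done(): hands the job in, once; it reports no verdict.
The state is a dict: "clock": time; "q": joint angles; "qvel": joint speeds; "tau": joint torques, N m; "ee_pos": TCP position; "orientation": TCP orientation; "contact_force": force on the tool from outside, world axes, zero at the start; "moment": the same for the moment, N m; "grip_width": finger opening in m.
Only numpy, scipy, OpenCV 4.12 (cv2) and the standard library are available. Lean on these libraries where they do the work, as an engineer would, in place of code of your own. Each camera call takes 0.05 s, during which the arm holds its last target.

TASK

Free the geode so that I can take it out: on the hold-down that lies over the purple geode, pull the spring latch's tab sideways, outward, until it clears the ball, lift the tongue off the ball, raise its coupler end at least 80 mm, and finish still holding it up there, still, with the gripper. Leave the other hold-down latched, and do not shift either stone or the bowl, scoop and mallet.

Things in the scene. Friction and masses are not known exactly. Their poses are not given: they have to be found in the camera images.
- stand: Fixed low particleboard shelf on cleats, 310 (x) x 400 (y) mm; a wooden rack (top 58 mm above table) is clamped on it by an aluminium C-clamp, 146 mm high, mid far (+x) edge. Origin: centre of underside, z up; yaw varies. Two equal hold-downs at y = +85 (left) and -85 mm (right): ball post at x = -85, stone at about x = 15, hinge pin (along y) at x = 105 mm, 126 mm above table.
- geode: Lumpy amethyst geode half, grey rind about 86 mm across and 43 mm high, cut side with purple crystals upward, 0.35 kg. It lies loose on the rack in one of the two bays, under that bay's tongue; which bay varies. Origin: centre of its underside.
- cobble: Smooth grey cobble, 76 mm across, 43 mm high, loose on the rack in the other bay. Origin: centre of its underside.
- tongue_left: Left tongue: cast aluminium hold-down arm, 0.3 to 0.55 kg. Origin: centre of its coupler socket, where the 36 mm ball's centre sits when it is down (116 mm above table). Axes then parallel to the stand's. A 22 mm wide beam (top at z = 25 mm) runs from the 50 x 50 mm cap (top at z = 29.5 mm) to the hinge pin at x = 190, z = 10 mm of this frame.
- hinge_left (a joint): Angle of the left tongue: 0 down on the ball; grows as the coupler end (-x end) rises about the pin; stop at 1.2 rad. Coupler 80 mm up = 0.43 rad. It falls back by its weight (2 to 4 N at the coupler) when let go. With the latch home it lifts only about 2 mm before the latch plate catches under the ball's flat underside.
- latch_left (a joint): Travel of the left latch along the tongue's +y (outward from the middle of the stand), in m: 0 home, plate hooked 8 mm under the ball; clear of the ball from 0.009; stop at 0.016. Spring: 4 N at home, 350 N/m, so about 9 N at 0.0135; it slides home when let go. While it is pulled, the tongue can be lifted by the same tab.
- tab_left (a point): Grip point on the left latch's upright steel tab: at y = +36, z = 60 mm of the tongue's frame (176 mm above table when down). The tab is 14 mm thick along y, 24 mm wide along x and rises 20 mm above this point; the cap's top beside it is 30 mm below. Pinch it from above across its 14 mm. The hinge pin is parallel to y, so the tab can turn between the fingers as the tongue rises.
- tongue_right: Right tongue: cast aluminium hold-down arm, 0.3 to 0.55 kg. Origin: centre of its coupler socket, where the 36 mm ball's centre sits when it is down (116 mm above table). Axes then parallel to the stand's. A 22 mm wide beam (top at z = 25 mm) runs from the 50 x 50 mm cap (top at z = 29.5 mm) to the hinge pin at x = 190, z = 10 mm of this frame.
- hinge_right (a joint): Angle of the right tongue: 0 down on the ball; grows as the coupler end (-x end) rises about the pin; stop at 1.2 rad. Coupler 80 mm up = 0.43 rad. It falls back by its weight (2 to 4 N at the coupler) when let go. With the latch home it lifts only about 2 mm before the latch plate catches under the ball's flat underside.
- latch_right (a joint): Travel of the right latch along the tongue's -y (outward from the middle of the stand), in m: 0 home, plate hooked 8 mm under the ball; clear of the ball from 0.009; stop at 0.016. Spring: 4 N at home, 350 N/m, so about 9 N at 0.0135; it slides home when let go. While it is pulled, the tongue can be lifted by the same tab.
- tab_right (a point): Grip point on the right latch's upright steel tab: at y = -36, z = 60 mm of the tongue's frame (176 mm above table when down). The tab is 14 mm thick along y, 24 mm wide along x and rises 20 mm above this point; the cap's top beside it is 30 mm below. Pinch it from above across its 14 mm. The hinge pin is parallel to y, so the tab can turn between the fingers as the tongue rises.
- bowl: Copper sorting bowl, 110 mm across, 45 mm high, on the table beside the stand on its left. Origin: centre of underside.
- scoop: Orange plastic scoop, 162 mm long, 30 mm high, its handle to -x, on the table beside the stand on its left. Origin: underside of its box.
- mallet: Black rubber mallet with a wooden handle lying to -x of the head, 258 mm long, 56 mm high, on the table beside the stand on its right. Origin: under its head.
Not all that is in view belongs to the job. What is shaped like the cobble but turquoise is not meant.

How it is judged:
By the outcome, as a careful person would: the job done as asked, in the order asked, and still so for the second after the job is handed in, while the arm keeps its last pose, push and grip.
It also fails if it takes over 32 s, if anything falls off the work surface, if the arm or the gripper's body presses on something with over 40 N, if the wrist force passes 120 N, or if a joint passes its speed limit or range.

## Working session

There is one attempt and no reset: what is moved stays moved. The work goes in short steps, Python scripts to look and compute and a tool call to move; the robot and the scene stay as the last step left them, time stands still between calls to the robot, and variables do not carry over. Pictures are saved under pics/ and viewed, and the job is handed in when it is done.

Besides the shell and the picture viewer there is one more tool, called as name(argument=value, ...) on one line, values as JSON. step_arm: Moves the arm, as the interface text tells. Its arguments: {"type":"object","properties":{"angular":{"type":"array"},"travel":{"type":"array"},"fingers":{"type":"array"},"grip_force":{"type":"number"}},"required":["angular","travel","fingers"]}

```bash
mkdir -p pics; python3 - <<'E'
from bench import ctrl, eyes
import cv2,numpy as np
print(ctrl.sense())
for n in ["scene","side"]:
    m=eyes.camera_model(n);print(n,m)
    p,d=eyes.snapshot(n);np.savez(f"pics/{n}0.npz",p=p,d=d)
    cv2.imwrite(f"pics/{n}0.png",p[:,:,::-1])
print(ctrl.sense()["clock"])
E
```

```text
{'clock': 0.0, 'q': array([-8.94912066e-01,  3.59397565e-01,  1.10390412e-02, -3.56589997e-04,
       -1.22410315e+00, -2.88114082e-01]), 'qvel': array([ 1.29826227e-03,  6.04644823e-04, -9.92985288e-06, -6.91907334e-04,
       -7.76783588e-04,  1.22276769e-04]), 'tau': array([-1.66404584e-04, -5.82722425e+01,  2.93034464e+01,  6.99691951e+00,
        6.51130467e-03, -1.88996282e-04]), 'ee_pos': array([ 0.25500759, -0.62438979,  0.20170604]), 'orientation': array([-1.92612980e-01,  9.81274436e-01,  8.15516897e-04, -2.37450639e-04]), 'contact_force': array([-0.35792385,  0.42840918, -0.15708766]), 'moment': array([-0.02516994,  0.04853481,  0.03339341]), 'grip_width': 0.08766110795031243}
scene {'fovy': 43.09662668999644, 'cx': 318.8057813361611, 'cy': 197.15656198412051, 'extrinsics': array([[ 0.35284596, -0.76478324,  0.53907914,  1.32130596],
       [ 0.93564813,  0.29324991, -0.19638498, -0.27002456],
       [-0.00789296,  0.57368204,  0.81904006,  1.21278176],
       [ 0.        ,  0.        ,  0.        ,  1.        ]])}
side {'fovy': 44.88558996799359, 'cx': 327.94950289683356, 'cy': 193.7971668457762, 'extrinsics': array([[-0.87951598,  0.26089752, -0.39797503,  0.02911258],
       [-0.47521754, -0.43778084,  0.7632275 ,  1.09910835],
       [ 0.02489832,  0.8603955 ,  0.50901833,  0.86031177],
       [ 0.        ,  0.        ,  0.        ,  1.        ]])}
0.1
```

View pics/scene0.png

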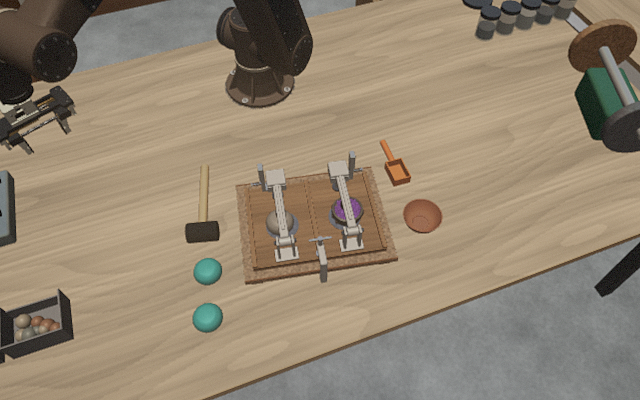

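View pics/side0.png

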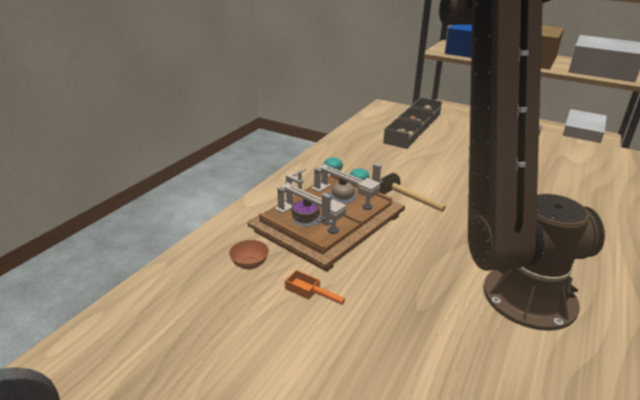

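The scene view shows the geode (purple, about 348,210) in the bay on the scoop and bowl side, which is the left bay. Its tab is near (351,163). In the side view that tab is near (327,207).

```bash
python3 - <<'E'
import cv2,numpy as np
a=np.load("pics/scene0.npz");b=np.load("pics/side0.npz")
c=cv2.resize(a['p'][140:285,230:400,::-1],None,fx=4.5,fy=4,interpolation=cv2.INTER_CUBIC)
c=cv2.resize(a['p'][140:285,230:400,::-1],None,fx=4,fy=4,interpolation=cv2.INTER_CUBIC)
cv2.imwrite("pics/scene0c.png",c)
c=cv2.resize(b['p'][150:270,245:410,::-1],None,fx=4.5,fy=4.5,interpolation=cv2.INTER_CUBIC)
cv2.imwrite("pics/side0c.png",c)
E
```

```text
(no output)
```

View pics/scene0c.png

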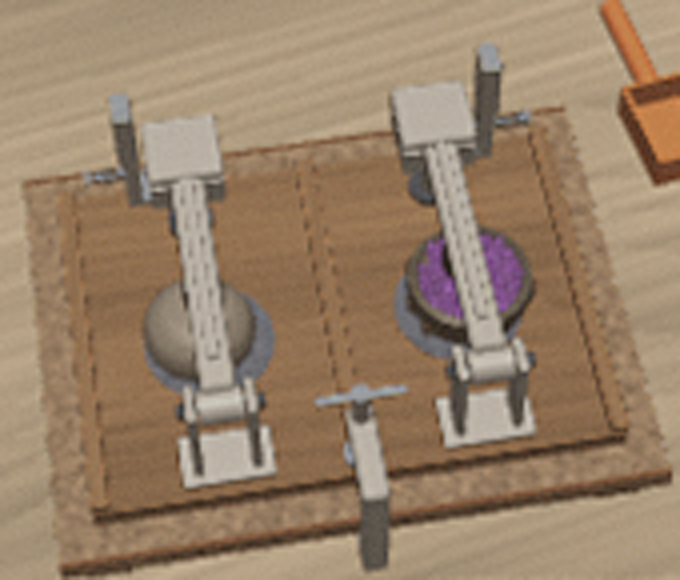

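View pics/side0c.png

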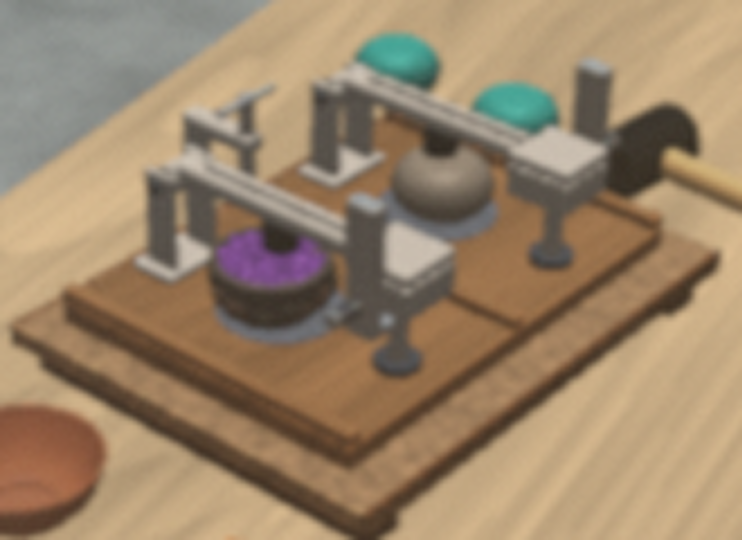

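```bash
cat > h.py <<'E'
import numpy as np
from bench import ctrl, eyes
def ray(m,u,v):
    f=200/np.tan(np.radians(m["fovy"])/2);E=m["extrinsics"]
    d=np.array([(u-m["cx"])/f,-(v-m["cy"])/f,-1.]);return E[:3,3],E[:3,:3]@d
def at_z(m,u,v,z):
    o,d=ray(m,u,v);return o+d*(z-o[2])/d[2]
def at_d(m,u,v,dep):
    o,d=ray(m,u,v);return o+d*dep
def tri(*mu):
    A=np.zeros((3,3));b=np.zeros(3)
    for m,u,v in mu:
        o,d=ray(m,u,v);d=d/np.linalg.norm(d);P=np.eye(3)-np.outer(d,d);A+=P;b+=P@o
    x=np.linalg.solve(A,b)
    r=[np.linalg.norm(np.cross(x-ray(m,u,v)[0],ray(m,u,v)[1]/np.linalg.norm(ray(m,u,v)[1]))) for m,u,v in mu]
    return x,r
E
python3 - <<'E'
from h import *
np.set_printoptions(precision=4,suppress=True)
S=eyes.camera_model("scene");D=eyes.camera_model("side")
s=lambda x,y:(S,230+x/4-.4,140+y/4-.4); t=lambda x,y:(D,245+x/4.5-.4,150+y/4.5-.4)
pts={"tabL":(s(488,49),t(368,203)),"tabR":(s(120,100),t(595,67)),
"capLc":(s(433,117),t(407,250)),"capRc":(s(181,150),t(562,153)),
}
ds=np.load("pics/scene0.npz")["d"]
for k,v in pts.items():
    print(k,*tri(*v)); 
    print("  depth",at_d(*v[0],ds[int(v[0][2]+.5),int(v[0][1]+.5)]))
print(at_z(*pts["tabL"][0],.196),at_z(*pts["tabL"][1],.196))
print("capL",[at_z(*s(x,y),.1455)for x,y in[(392,88),(463,82),(474,143),(402,152)]])
print("capR",[at_z(*s(x,y),.1455)for x,y in[(145,124),(214,116),(220,178),(147,185)]])
print("hingeL pin ends",at_z(*s(450,362),.126),at_z(*s(533,356),.126), "R",at_z(*s(181,410),.126),at_z(*s(265,397),.126))
print("shelf corners", [at_z(*s(x,y),.03) for x,y in [(25,183),(562,108),(668,472),(62,568)]])
print(eyes.camera_model("wrist"))
E
```

```text
tabL [0.5493 0.1061 0.1954] [np.float64(0.002246748982297217), np.float64(0.0022467489822973028)]
  depth [0.5491 0.104  0.198 ]
tabR [ 0.504  -0.1309  0.195 ] [np.float64(0.0025560360723462885), np.float64(0.0025560360723462456)]
  depth [ 0.5019 -0.1322  0.1958]
capLc [0.5455 0.0668 0.1407] [np.float64(0.0016004969618901963), np.float64(0.0016004969618901865)]
  depth [0.5505 0.0661 0.1455]
capRc [ 0.5124 -0.0991  0.1402] [np.float64(1.1657513690160858e-05), np.float64(1.1657513690104004e-05)]
  depth [ 0.5154 -0.0997  0.144 ]
[0.5475 0.1048 0.196 ] [0.5498 0.1094 0.196 ]
capL [array([0.5175, 0.0495, 0.1455]), array([0.5299, 0.0963, 0.1455]), array([0.5806, 0.0833, 0.1455]), array([0.5705, 0.036 , 0.1455])]
capR [array([ 0.487 , -0.1157,  0.1455]), array([ 0.4971, -0.0705,  0.1455]), array([ 0.5476, -0.0831,  0.1455]), array([ 0.5359, -0.1295,  0.1455])]
hingeL pin ends [0.7212 0.0095 0.126 ] [0.7357 0.0597 0.126 ] R [ 0.6939 -0.1586  0.126 ] [ 0.7037 -0.1071  0.126 ]
shelf corners [array([ 0.4174, -0.1965,  0.03  ]), array([0.4936, 0.1952, 0.03  ]), array([0.7975, 0.136 , 0.03  ]), array([ 0.722 , -0.2554,  0.03  ])]
{'fovy': 71.73732591524858, 'cx': 317.2745159304605, 'cy': 198.08845306528698, 'extrinsics': array([[-0.3778, -0.895 , -0.2371,  0.1919],
       [ 0.9259, -0.3646, -0.0992, -0.6509],
       [ 0.0024, -0.257 ,  0.9664,  0.3833],
       [ 0.    ,  0.    ,  0.    ,  1.    ]])}
```

step_arm(angular=[[0,0,-0.01],[0,0,-0.03],[0,0,-0.05],[0,0,-0.07],[0,0,-0.09],[0,0,-0.11],[0,0,-0.13],[0,0,-0.15],[0,0,-0.17],[0,0,-0.184]], travel=[[0.04,0.1,0.1],[0.08,0.2,0.2],[0.12,0.3,0.3],[0.16,0.4,0.4],[0.2,0.5,0.5],[0.24,0.6,0.6],[0.28,0.7,0.7],[0.32,0.8,0.8],[0.36,0.9,0.85],[0.4,1,0.85]], fingers=[60,60,60,60,60,60,60,60,60,60], grip_force=30)

```text
clock: 0.93
ee_pos: [0.3156, -0.4742, 0.3312]
orientation: [0.097, 0.995, -0.0, 0.001]
contact_force: [-0.1, -0.6, 0.0]
grip_width: 0.0668
```

step_arm(angular=[[0,0,0],[0,0,0],[0,0,0],[0,0,0],[0,0,0],[0,0,0],[0,0,0],[0,0,0],[0,0,0],[0,0,0]], travel=[[0.06,0.1,0],[0.12,0.2,0],[0.18,0.3,0],[0.24,0.4,0],[0.3,0.5,0],[0.36,0.6,0],[0.42,0.7,0],[0.48,0.8,0],[0.54,0.9,0],[0.6,1,0]], fingers=[60,60,60,60,60,60,60,60,60,60])

```text
clock: 1.77
ee_pos: [0.4058, -0.3233, 0.3309]
orientation: [0.097, 0.995, 0.0, 0.001]
contact_force: [-0.0, 0.1, 0.2]
grip_width: 0.0673
```

step_arm(angular=[[0,0,0],[0,0,0],[0,0,0],[0,0,0],[0,0,0],[0,0,0],[0,0,0],[0,0,0],[0,0,0],[0,0,0]], travel=[[0.04,0.1,0],[0.08,0.2,0],[0.12,0.3,0],[0.16,0.4,0],[0.2,0.5,0],[0.24,0.6,0],[0.28,0.7,0],[0.32,0.8,0],[0.36,0.9,0],[0.4,1,0]], fingers=[60,60,60,60,60,60,60,60,60,60])

```text
clock: 2.6
ee_pos: [0.4657, -0.1725, 0.3306]
orientation: [0.097, 0.995, 0.0, 0.001]
contact_force: [-0.3, -0.7, 1.2]
grip_width: 0.0669
```

step_arm(angular=[[0,0,0],[0,0,0],[0,0,0],[0,0,0],[0,0,0],[0,0,0],[0,0,0],[0,0,0],[0,0,0],[0,0,0]], travel=[[0.03,0.1,0],[0.06,0.2,0],[0.09,0.3,0],[0.12,0.4,0],[0.15,0.5,0],[0.18,0.6,0],[0.21,0.7,0],[0.24,0.8,0],[0.27,0.9,0],[0.3,1,0]], fingers=[60,60,60,60,60,60,60,60,60,60])

```text
clock: 3.43
ee_pos: [0.5106, -0.0217, 0.3303]
orientation: [0.097, 0.995, 0.0, 0.0]
contact_force: [0.8, -0.3, 0.6]
grip_width: 0.0672
```

```bash
python3 - <<'E'
from h import *
import cv2
m=eyes.camera_model("wrist");p,d=eyes.snapshot("wrist")
np.savez("pics/w1.npz",p=p,d=d,E=m["extrinsics"]);cv2.imwrite("pics/w1.png",p[:,:,::-1]);print(m["extrinsics"])
E
```

```text
[[ 1.92706724e-01 -9.48250655e-01 -2.52358504e-01  4.43442314e-01]
 [ 9.81256129e-01  1.86415266e-01  4.88442271e-02 -8.48679039e-03]
 [ 7.26907219e-04 -2.57040939e-01  9.66400242e-01  5.11717913e-01]
 [ 0.00000000e+00  0.00000000e+00  0.00000000e+00  1.00000000e+00]]
```

View pics/w1.png

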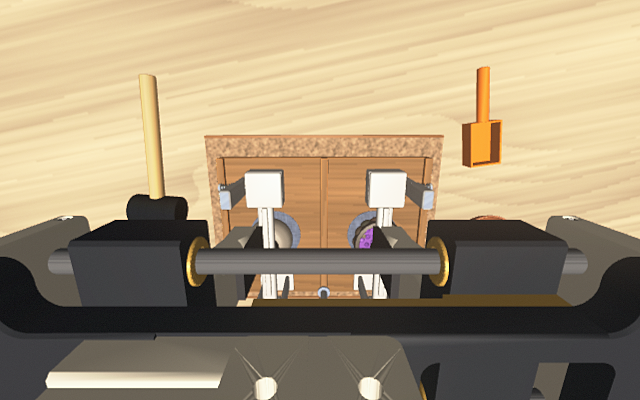

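step_arm(angular=[[0,0,0],[0,0,0],[0,0,0],[0,0,0],[0,0,0],[0,0,0],[0,0,0],[0,0,0],[0,0,0],[0,0,0]], travel=[[0.03,0.1,0],[0.06,0.2,0],[0.09,0.3,0],[0.12,0.4,0],[0.15,0.5,0],[0.18,0.6,0],[0.2,0.7,0],[0.22,0.8,0],[0.24,0.85,0],[0.256,0.851,0]], fingers=[60,60,60,60,60,60,60,60,60,60])

```text
clock: 4.32
ee_pos: [0.5501, 0.1094, 0.3297]
orientation: [0.096, 0.995, 0.0, -0.0]
contact_force: [0.4, -0.4, -0.7]
grip_width: 0.0666
```

```bash
python3 - <<'E'
from h import *
import cv2
m=eyes.camera_model("wrist");p,d=eyes.snapshot("wrist")
np.savez("pics/w2.npz",p=p,d=d,E=m["extrinsics"]);cv2.imwrite("pics/w2.png",p[:,:,::-1])
E
```

```text
(no output)
```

View pics/w2.png

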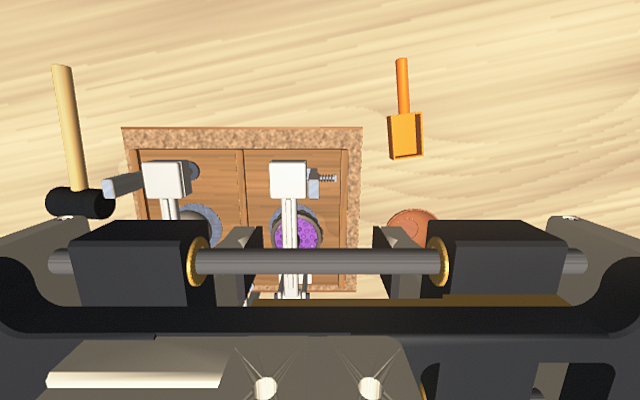

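```bash
python3 - <<'E'
import cv2,numpy as np
for n,x0 in(("w1",355),("w2",255)):
    a=np.load(f"pics/{n}.npz")
    c=cv2.resize(a['p'][145:225,x0:x0+100,::-1],None,fx=7,fy=7,interpolation=cv2.INTER_CUBIC)
    cv2.imwrite(f"pics/{n}c.png",c)
E
```

```text
(no output)
```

View pics/w1c.png

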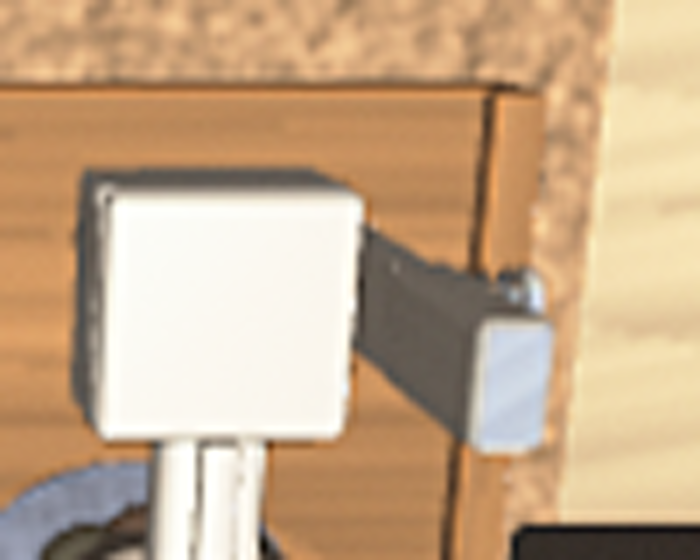

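View pics/w2c.png

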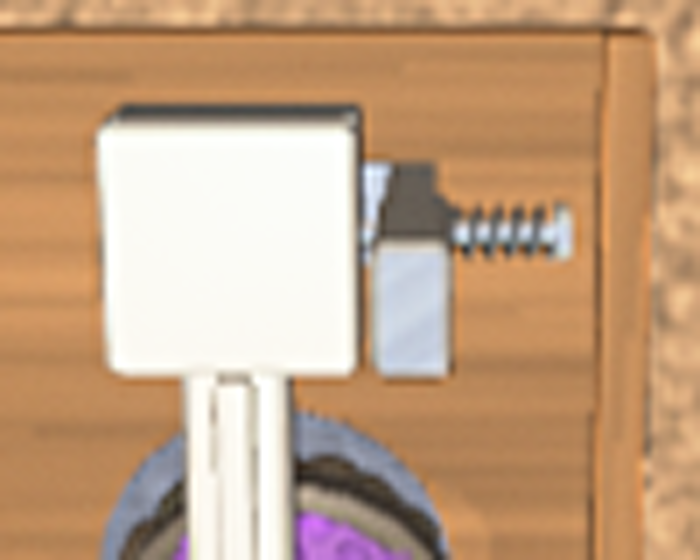

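In the enlarged wrist views the tab's top face is centred at crop (512,386) in w1 and (411,310) in w2. The cap is centred at about (230,317) in w1 and (230,248) in w2.

```bash
python3 - <<'E'
from h import *
np.set_printoptions(precision=4,suppress=True)
m=eyes.camera_model("wrist")
M=[];
for n in("w1","w2"):
    a=np.load(f"pics/{n}.npz");k=dict(m);k["extrinsics"]=a["E"];M.append((k,a["d"]))
s=lambda x,y:(M[0][0],355+x/7-.43,145+y/7-.43); t=lambda x,y:(M[1][0],255+x/7-.43,145+y/7-.43)
for k,v in {"tab":(s(512,386),t(411,310)),"tabfarL":(s(478,448),t(373,376)),"tabnearR":(s(551,320),t(450,243)),"cap":(s(225,318),t(229,250))}.items():
    print(k,*tri(*v))
    for (mm,d),q in zip(M,v): print("   d",at_d(*q,d[int(q[2]+.5),int(q[1]+.5)]))
q=t(411,310);print(at_z(*q,.196))
# yaw from cap's long lines
for f,z,l in ((t,.1455,[((103,127),(358,127)),((108,375),(355,375))]),(t,.196,[((378,243),(450,243)),((373,376),(448,376))]),(t,.058,[((0,32),(600,32))])):
    for A,B in l:
        d=at_z(*f(*B),z)-at_z(*f(*A),z);print(np.degrees(np.arctan2(-d[0],d[1])),np.linalg.norm(d))
st=ctrl.sense();print(st["clock"],st["ee_pos"],st["orientation"])
E
```

```text
tab [0.5538 0.1042 0.1937] [np.float64(1.0227336171570606e-05), np.float64(1.0227336171757758e-05)]
   d [0.5532 0.1035 0.1956]
   d [0.5533 0.1043 0.1961]
tabfarL [0.5625 0.0961 0.1977] [np.float64(0.00029092003979835836), np.float64(0.00029092003979842244)]
   d [0.5637 0.0974 0.1938]
   d [0.5983 0.0843 0.0586]
tabnearR [0.5444 0.1127 0.1911] [np.float64(2.5253514325788685e-05), np.float64(2.5253514325787082e-05)]
   d [0.5921 0.17   0.0395]
   d [0.5462 0.1124 0.1816]
cap [0.5472 0.0688 0.1412] [np.float64(0.00013213829057193675), np.float64(0.00013213829057204056)]
   d [0.5461 0.0678 0.1455]
   d [0.5463 0.0694 0.1456]
[0.5533 0.1043 0.196 ]
-10.993067649707516 0.04817365379127431
-11.000668615085523 0.04824862231205193
-10.996559741217187 0.011908667140682875
-11.00070031060521 0.012631039653674002
-10.990286764994615 0.13873883704397785
4.3667 [0.5503 0.1086 0.3297] [ 0.0957  0.9954  0.0001 -0.    ]
```

step_arm(angular=[[0,0,0],[0,0,0],[0,0,0],[0,0,0],[0,0,0],[0,0,0],[0,0,0],[0,0,0],[0,0,0],[0,0,0]], travel=[[0.01,-0.01,-0.1],[0.02,-0.029,-0.2],[0.022,-0.029,-0.3],[0.022,-0.029,-0.4],[0.022,-0.029,-0.5],[0.022,-0.029,-0.6],[0.022,-0.029,-0.7],[0.022,-0.029,-0.75],[0.022,-0.029,-0.78],[0.022,-0.029,-0.78]], fingers=[60,60,60,60,60,60,60,60,60,60])

```text
clock: 5.2
ee_pos: [0.5534, 0.1038, 0.2121]
orientation: [0.096, 0.995, -0.0, -0.001]
contact_force: [-0.3, 0.3, 0.8]
grip_width: 0.0671
```

```bash
python3 - <<'E'
from h import *
import cv2
for n,(x,y,w,h) in {"scene":(260,110,150,110),"side":(260,130,150,110)}.items():
    p,d=eyes.snapshot(n);cv2.imwrite(f"pics/{n}1.png",cv2.resize(p[y:y+h,x:x+w,::-1],None,fx=5,fy=5,interpolation=cv2.INTER_CUBIC))
p,d=eyes.snapshot("wrist");cv2.imwrite("pics/w3.png",p[:,:,::-1])
s=ctrl.sense();print(s["ee_pos"],s["orientation"],s["contact_force"])
E
```

```text
[0.55416091 0.10429629 0.21363427] [9.57389048e-02 9.95406263e-01 3.20020217e-04 5.76037558e-04] [ 0.051247   -0.71908004  0.58345   ]
```

View pics/scene1.png

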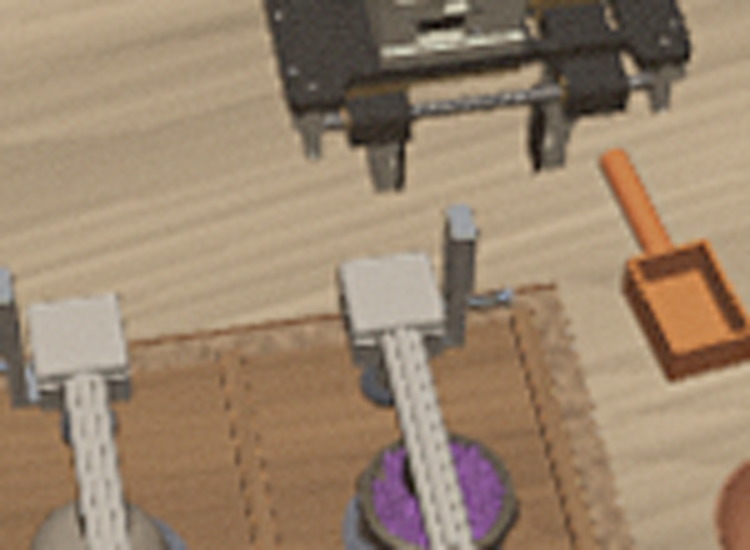

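View pics/side1.png

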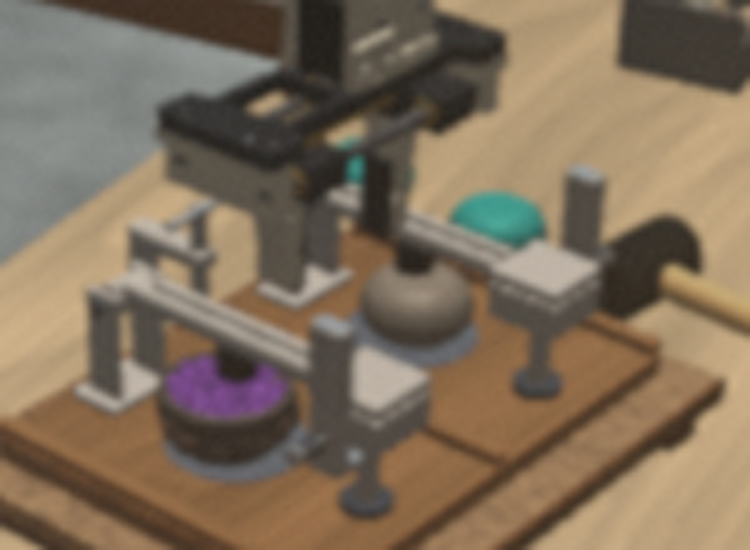

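View pics/w3.png

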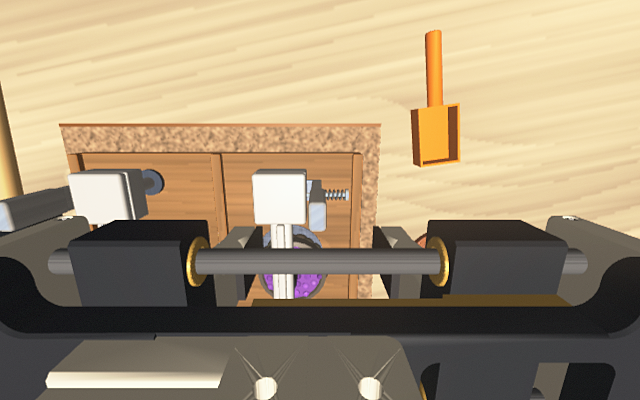

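```bash
python3 - <<'E'
from h import *
def proj(m,P):
    E=m["extrinsics"];c=E[:3,:3].T@(np.array(P)-E[:3,3]);f=200/np.tan(np.radians(m["fovy"])/2)
    return m["cx"]+f*c[0]/-c[2], m["cy"]-f*c[1]/-c[2]
j=np.array([.1905,.9817,0])
s=ctrl.sense();T=s["ee_pos"]
for n,o in(("scene",(260,110)),("side",(260,130))):
    m=eyes.camera_model(n)
    for nm,P in(("tcp",T),("L",T+.0335*j),("R",T-.0335*j),("tabtop",[.5535,.1043,.196]),("Lback",T+.055*j)):
        u=proj(m,P);print(n,nm,np.round(u,1),"crop",np.round([(u[0]-o[0])*5,(u[1]-o[1])*5]))
E
```

```text
scene tcp [352.7 149.3] crop [464. 197.]
scene L [365.4 147.6] crop [527. 188.]
scene R [340.  151.1] crop [400. 205.]
scene tabtop [352.3 153.6] crop [462. 218.]
scene Lback [373.6 146.5] crop [568. 182.]
side tcp [326.  187.8] crop [330. 289.]
side L [317.9 192.5] crop [290. 313.]
side R [333.9 183.2] crop [369. 266.]
side tabtop [326.1 193.5] crop [330. 318.]
side Lback [312.6 195.6] crop [263. 328.]
```

```bash
python3 - <<'E'
from h import *
np.set_printoptions(precision=4,suppress=True)
T=ctrl.sense()["ee_pos"];print(T)
R=np.array([[.9817,-.1905,0],[.1905,.9817,0],[0,0,1]]) # cols approx: local x, jaw
for n,(x,y,w,h) in {"scene":(310,120,80,40),"side":(300,150,60,60)}.items():
    m=eyes.camera_model(n);p,d=eyes.snapshot(n)
    P=[]
    for v in range(y,y+h):
        for u in range(x,x+w):
            if d[v,u]>0:
                q=at_d(m,u,v,d[v,u])-T
                l=[q[0]*.9817-q[1]*.1905,q[0]*.1905+q[1]*.9817,q[2]]
                P.append(l)
    P=np.array(P);
    for lo,hi in((.03,.06),(-.06,-.03)):
        k=P[(abs(P[:,0])<.025)&(P[:,1]>lo)&(P[:,1]<hi)&(P[:,2]>-.012)&(P[:,2]<.06)]
        k=k[np.argsort(k[:,2])];print(n,lo,len(k));print(k[:8])
E
```

```text
[0.5542 0.1043 0.2136]
scene 0.03 79
[[ 0.009   0.0338  0.0243]
 [ 0.0028  0.0326  0.0251]
 [ 0.0083  0.0417  0.0256]
 [ 0.0094  0.0466  0.0259]
 [-0.0061  0.0319  0.0267]
 [-0.0087  0.0324  0.0276]
 [ 0.0094  0.0335  0.0286]
 [ 0.0117  0.0432  0.0292]]
scene -0.06 65
[[ 0.0078 -0.0355  0.0214]
 [ 0.006  -0.0352  0.0231]
 [ 0.0098 -0.0386  0.0244]
 [ 0.0105 -0.0464  0.0268]
 [ 0.0101 -0.0387  0.0286]
 [ 0.0016 -0.0499  0.0288]
 [ 0.005  -0.0505  0.029 ]
 [ 0.0102 -0.0413  0.0292]]
side 0.03 114
[[ 0.0032  0.05    0.0256]
 [-0.0113  0.0391  0.0264]
 [-0.0092  0.0486  0.0267]
 [-0.0057  0.0524  0.027 ]
 [-0.0086  0.0359  0.027 ]
 [-0.0077  0.0508  0.0271]
 [ 0.0086  0.0516  0.0272]
 [-0.0006  0.0505  0.0272]]
side -0.06 102
[[ 0.0022 -0.0358  0.0207]
 [ 0.0063 -0.0321  0.0238]
 [-0.004  -0.0322  0.0244]
 [-0.0097 -0.0337  0.0258]
 [ 0.0017 -0.0306  0.026 ]
 [ 0.0091 -0.0312  0.0262]
 [-0.0088 -0.039   0.0265]
 [-0.009  -0.0302  0.027 ]]
```

step_arm(angular=[[0,0,0],[0,0,0],[0,0,0],[0,0,0],[0,0,0],[0,0,0],[0,0,0],[0,0,0],[0,0,0],[0,0,0]], travel=[[0,0,0],[0,0,0],[0,0,0],[0,0,0],[0,0,0],[0,0,0],[0,0,0],[0,0,0],[0,0,0],[0,0,0]], fingers=[165,165,165,165,165,165,165,165,165,165])

```text
clock: 6.28
ee_pos: [0.5541, 0.1044, 0.2136]
orientation: [0.096, 0.995, 0.0, 0.001]
contact_force: [0.7, 0.1, -0.3]
grip_width: 0.0311
```

```bash
cat > tips.py <<'E'
from h import *
import cv2,sys
np.set_printoptions(precision=4,suppress=True)
s=ctrl.sense();T=s["ee_pos"];g=s["grip_width"]/2;print(T,g)
for n,(x,y,w,h) in {"scene":(310,110,80,60),"side":(290,140,70,70)}.items():
    m=eyes.camera_model(n);p,d=eyes.snapshot(n)
    P=[]
    for v in range(y,y+h):
        for u in range(x,x+w):
            if d[v,u]>0:
                q=at_d(m,u,v,d[v,u])-T
                P.append([q[0]*.9817-q[1]*.1905,q[0]*.1905+q[1]*.9817,q[2]])
    P=np.array(P)
    for sg in(1,-1):
        y_=sg*P[:,1]
        k=P[(abs(P[:,0])<.02)&(y_>g-.004)&(y_<g+.025)&(P[:,2]>-.012)&(P[:,2]<.06)]
        k=k[np.argsort(k[:,2])];print(n,sg,len(k));print(k[:5])
    cv2.imwrite(f"pics/{n}_{sys.argv[1]}.png",cv2.resize(p[110:230,260:410,::-1],None,fx=5,fy=5,interpolation=cv2.INTER_CUBIC))
E
python3 tips.py a
```

```text
[0.5541 0.1044 0.2136] 0.01556510020760911
scene 1 77
[[ 0.0027  0.0144  0.0248]
 [-0.0093  0.0143  0.0266]
 [-0.0057  0.0135  0.027 ]
 [ 0.0101  0.0256  0.027 ]
 [ 0.0117  0.0149  0.0272]]
scene -1 65
[[ 0.0081 -0.0176  0.022 ]
 [ 0.0079 -0.0202  0.0223]
 [ 0.0021 -0.032   0.0257]
 [ 0.0092 -0.0308  0.0259]
 [ 0.0084 -0.0178  0.0262]]
side 1 102
[[-0.0081  0.0313  0.0251]
 [-0.0107  0.0223  0.0252]
 [ 0.005   0.032   0.0264]
 [-0.0025  0.0328  0.0266]
 [ 0.0118  0.0321  0.0269]]
side -1 103
[[ 0.0117 -0.0174  0.0217]
 [-0.0057 -0.013   0.0238]
 [ 0.0068 -0.0156  0.0243]
 [-0.001  -0.0145  0.0245]
 [-0.0082 -0.0184  0.0256]]
```

View pics/scene_a.png

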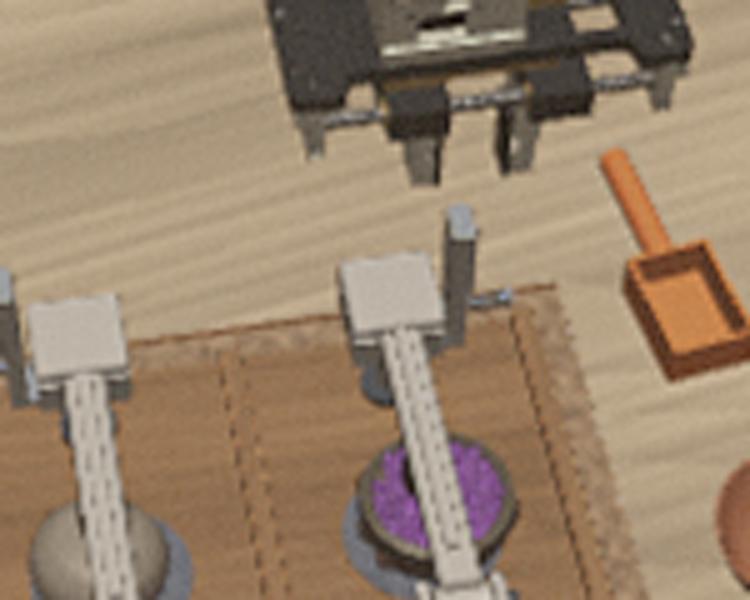

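View pics/side_a.png

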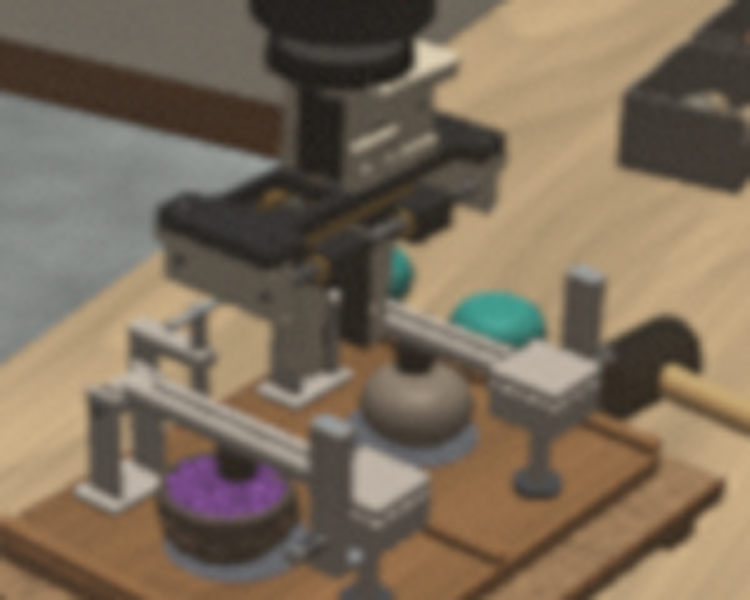

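step_arm(angular=[[0,0,0],[0,0,0],[0,0,0],[0,0,0],[0,0,0],[0,0,0],[0,0,0],[0,0,0],[0,0,0],[0,0,0]], travel=[[0,0,0],[0,0,-0.04],[0,0,-0.1],[0,0,-0.16],[0,0,-0.22],[0,0,-0.28],[0,0,-0.34],[0,0,-0.38],[0,0,-0.39],[0,0,-0.39]], fingers=[139,139,139,139,139,139,139,139,139,139])

```text
clock: 7.22
ee_pos: [0.5539, 0.1043, 0.1544]
orientation: [0.096, 0.995, 0.0, 0.0]
contact_force: [-0.4, 0.3, 0.2]
grip_width: 0.0397
```

```bash
python3 tips.py b
```

```text
[0.5539 0.1043 0.1544] 0.019828807888229393
scene 1 68
[[-0.0005  0.0189  0.0233]
 [-0.0011  0.0188  0.0267]
 [-0.0043  0.0195  0.0269]
 [ 0.0101  0.0217  0.0272]
 [ 0.0099  0.019   0.0275]]
scene -1 129
[[-0.0169 -0.0281 -0.0117]
 [-0.0164 -0.0254 -0.0117]
 [-0.0013 -0.0393 -0.0116]
 [-0.0023 -0.0254 -0.0116]
 [-0.0151 -0.0394 -0.0114]]
side 1 95
[[-0.0074  0.0209  0.0241]
 [ 0.0131  0.0341  0.0249]
 [-0.0079  0.0298  0.0253]
 [-0.0031  0.0365  0.0264]
 [ 0.0084  0.0354  0.0274]]
side -1 143
[[ 0.0178 -0.0413 -0.0117]
 [ 0.0004 -0.0422 -0.0115]
 [-0.0096 -0.0297 -0.0114]
 [ 0.0097 -0.0403 -0.0112]
 [-0.015  -0.0409 -0.0112]]
```

View pics/scene_b.png

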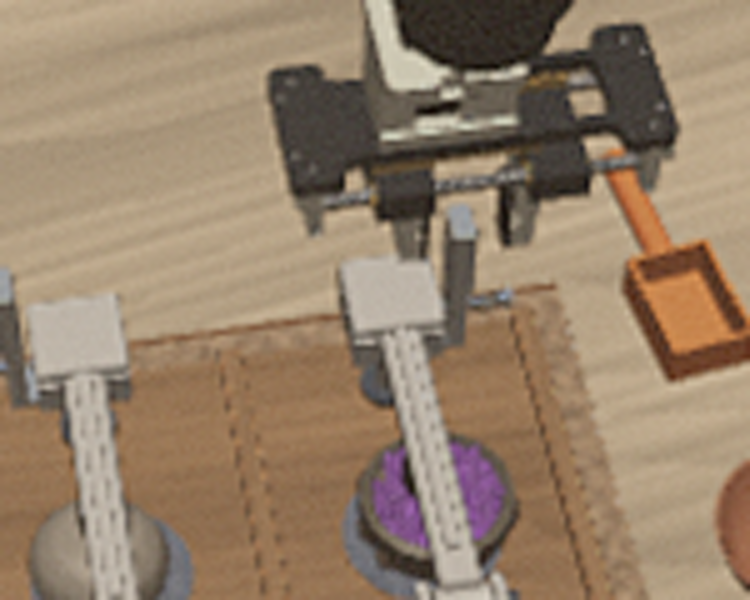

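View pics/side_b.png

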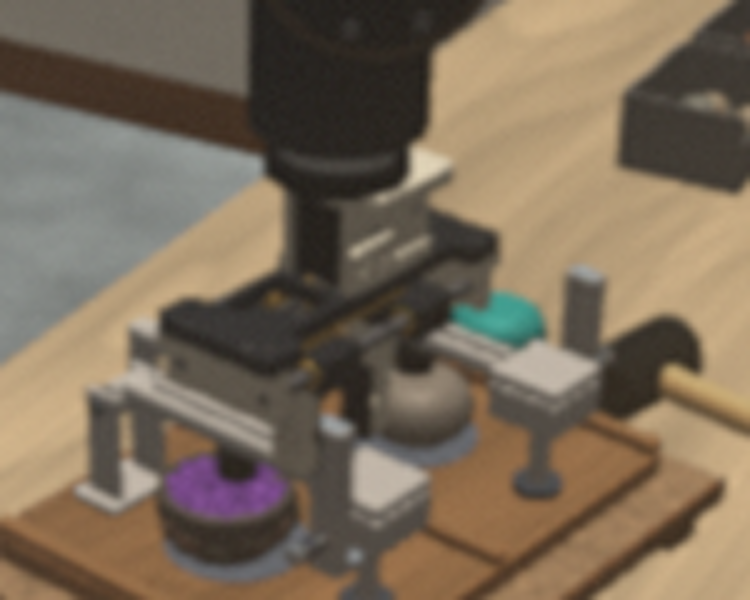

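step_arm(angular=[[0,0,0],[0,0,0],[0,0,0],[0,0,0],[0,0,0],[0,0,0],[0,0,0],[0,0,0],[0,0,0],[0,0,0]], travel=[[0,0,-0.01],[0,0,-0.02],[0,0,-0.02],[0,0,-0.02],[0,0,-0.02],[0,0,-0.02],[0,0,-0.02],[0,0,-0.02],[0,0,-0.02],[0,0,-0.02]], fingers=[160,190,215,230,240,250,255,255,255,255], grip_force=35)

```text
clock: 8.15
ee_pos: [0.5543, 0.1041, 0.1524]
orientation: [0.096, 0.995, 0.0, 0.001]
contact_force: [-1.0, -3.4, 2.0]
grip_width: 0.0137
```

```bash
python3 tips.py c; python3 -c "
from bench import ctrl
print(ctrl.sense())"
```

```text
[0.5543 0.1041 0.1524] 0.006841148649504204
scene 1 81
[[0.0104 0.0043 0.0003]
 [0.0109 0.004  0.0052]
 [0.0106 0.0038 0.0091]
 [0.0094 0.004  0.0118]
 [0.0106 0.0034 0.0177]]
scene -1 153
[[ 0.003  -0.0264 -0.0108]
 [ 0.0051 -0.0159 -0.0106]
 [-0.0179 -0.0306 -0.0099]
 [-0.009  -0.0214 -0.0096]
 [-0.0066 -0.0081 -0.0095]]
side 1 164
[[ 0.0054  0.0084 -0.0045]
 [ 0.0065  0.0115 -0.0035]
 [ 0.0011  0.0094 -0.0022]
 [ 0.0062  0.0075 -0.002 ]
 [ 0.0081  0.0096 -0.0018]]
side -1 94
[[-0.0077 -0.0148 -0.01  ]
 [-0.0163 -0.0218 -0.0097]
 [-0.0124 -0.0178 -0.0094]
 [-0.0006 -0.028  -0.0093]
 [ 0.0021 -0.0313 -0.0087]]
{'clock': 8.25, 'q': array([ 5.33113368e-01,  2.15198972e-01, -3.09637232e-01,  6.50075566e-04,
       -1.04459559e+00, -2.29585230e+00]), 'qvel': array([ 6.25262804e-04, -2.87377770e-04, -2.57942878e-04,  8.18092306e-04,
        6.21068561e-05, -2.15763204e-04]), 'tau': array([ 2.52348930e+00, -4.38122642e+01,  2.78725505e+01,  5.08681923e+00,
        8.70399401e-01, -3.11730335e-03]), 'ee_pos': array([0.55428333, 0.10411908, 0.15239415]), 'orientation': array([9.56617107e-02, 9.95413629e-01, 1.74098543e-04, 7.17106035e-04]), 'contact_force': array([-1.49356534, -4.67897336,  1.60298334]), 'moment': array([-1.73815775,  0.07934472,  0.03851442]), 'grip_width': 0.013554587157153828}
```

View pics/scene_c.png

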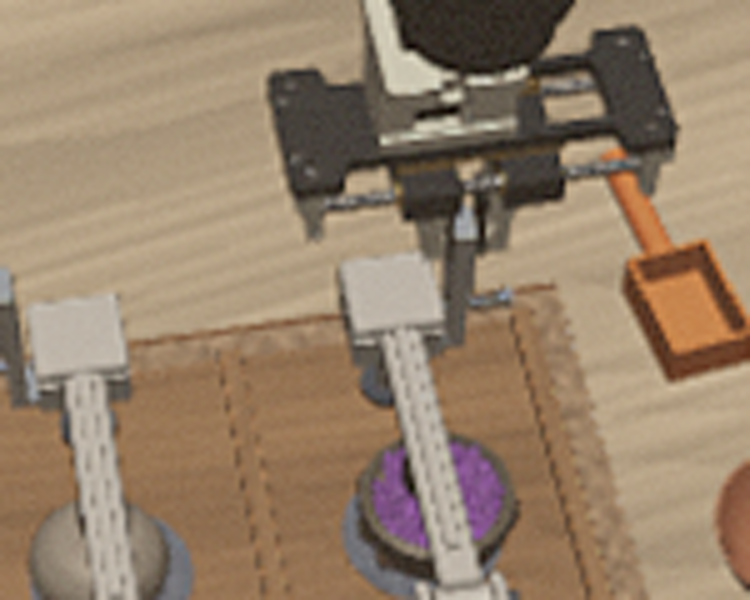

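View pics/side_c.png

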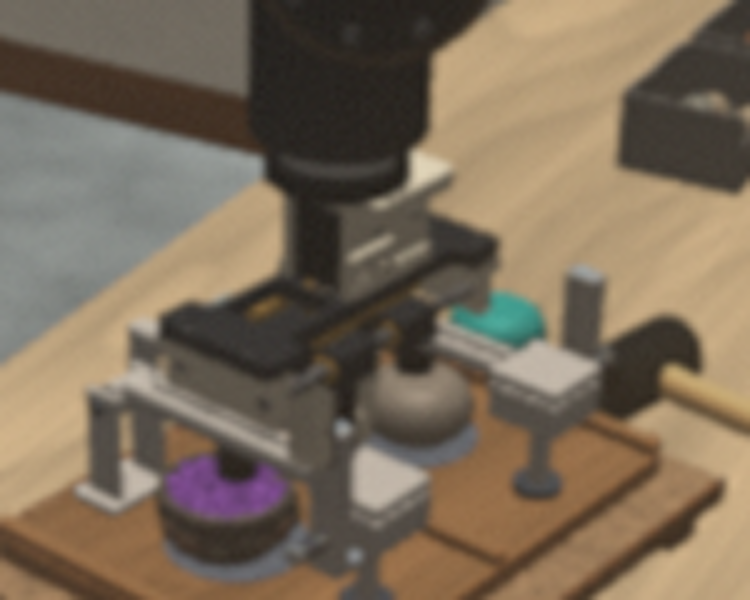

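step_arm(angular=[[0,0,0],[0,0,0],[0,0,0],[0,0,0],[0,0,0],[0,0,0],[0,0,0],[0,0,0],[0,0,0],[0,0,0]], travel=[[0.002,0.01,0],[0.004,0.02,0],[0.006,0.03,0],[0.008,0.042,0],[0.01,0.053,0],[0.012,0.063,0],[0.014,0.073,0],[0.016,0.084,0],[0.016,0.084,0],[0.016,0.084,0]], fingers=[255,255,255,255,255,255,255,255,255,255], grip_force=45)

```text
clock: 9.08
ee_pos: [0.5564, 0.1156, 0.1524]
orientation: [0.096, 0.995, -0.001, 0.0]
contact_force: [0.7, -8.1, 2.2]
grip_width: 0.0138
```

```bash
python3 tips.py d >/dev/null; python3 -c "
from bench import ctrl
s=ctrl.sense();print(s['clock'],s['ee_pos'],s['contact_force'],s['moment'],s['grip_width'])"
```

```text
9.1833 [0.55642346 0.11554106 0.15234465] [ 0.69239216 -8.34178707  1.3940741 ] [-3.10215817 -0.21339802  0.0210219 ] 0.01345802372148271
```

View pics/scene_d.png

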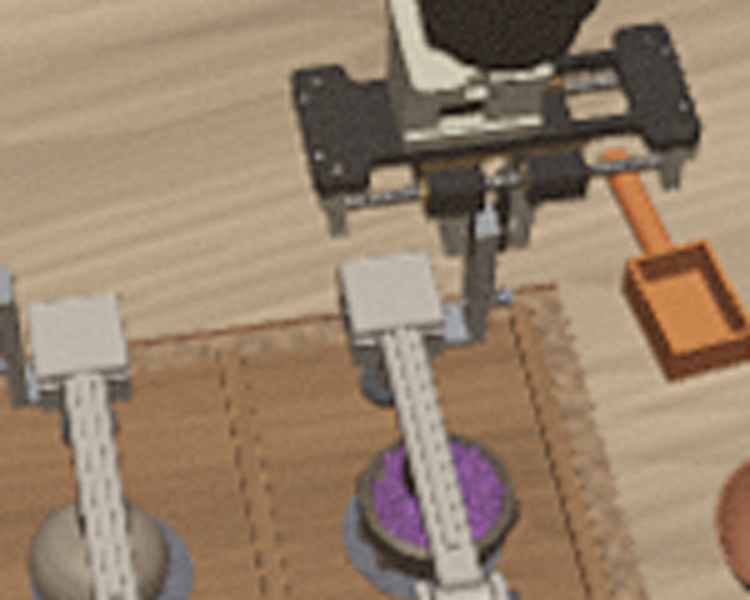

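View pics/side_d.png

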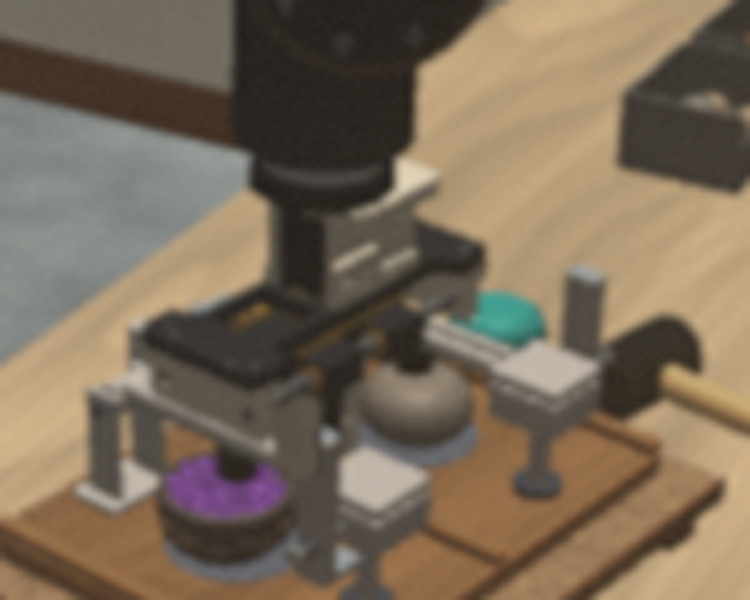

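```bash
cat > arc.py <<'E'
import numpy as np,sys
t0,t1,out=map(float,sys.argv[1:4]);r=np.array([-.19,.0264])
R=lambda t:np.array([r[0]*np.cos(t)+r[1]*np.sin(t),-r[0]*np.sin(t)+r[1]*np.cos(t)])
A,T=[],[]
for i,t in enumerate(list(np.linspace(t0,t1,9)[1:])+[t1,t1]):
    d=R(t)-R(t0);o=out*min(1,(i+1)/3)
    p=d[0]*np.array([.9816,-.1908,0])+o*np.array([.1908,.9816,0]);p[2]=d[1]
    A.append(np.round((t-t0)/np.pi*np.array([.1908,.9816,0]),4).tolist());T.append(np.round(p/.15,4).tolist())
print(A);print(T)
E
python3 arc.py 0 .12 .0025
```

```text
[[0.0009, 0.0047, 0.0], [0.0018, 0.0094, 0.0], [0.0027, 0.0141, 0.0], [0.0036, 0.0187, 0.0], [0.0046, 0.0234, 0.0], [0.0055, 0.0281, 0.0], [0.0064, 0.0328, 0.0], [0.0073, 0.0375, 0.0], [0.0073, 0.0375, 0.0], [0.0073, 0.0375, 0.0]]
[[0.0038, 0.0049, 0.019], [0.0079, 0.0098, 0.0379], [0.0122, 0.0146, 0.0568], [0.0158, 0.0139, 0.0756], [0.0196, 0.0132, 0.0944], [0.0237, 0.0124, 0.1131], [0.0281, 0.0115, 0.1318], [0.0328, 0.0106, 0.1504], [0.0328, 0.0106, 0.1504], [0.0328, 0.0106, 0.1504]]
```

step_arm(angular=[[0,0,0],[0.002,0.009,0],[0.003,0.014,0],[0.004,0.019,0],[0.005,0.023,0],[0.0055,0.028,0],[0.0065,0.033,0],[0.0075,0.0375,0],[0.0075,0.0375,0],[0.0075,0.0375,0]], travel=[[0.003,0.016,0],[0.009,0.0155,0.038],[0.012,0.0146,0.057],[0.016,0.014,0.0755],[0.0195,0.013,0.0945],[0.0235,0.0125,0.113],[0.028,0.0115,0.132],[0.033,0.0105,0.15],[0.033,0.0105,0.15],[0.033,0.0105,0.15]], fingers=[255,255,255,255,255,255,255,255,255,255])

```text
clock: 10.02
ee_pos: [0.5607, 0.1156, 0.1739]
orientation: [0.096, 0.994, 0.004, -0.061]
contact_force: [-0.7, -7.8, -2.3]
grip_width: 0.0135
```

```bash
python3 tips.py e >/dev/null; python3 -c "
from bench import ctrl
s=ctrl.sense();print(s['clock'],s['ee_pos'],s['orientation'],s['contact_force'],s['moment'],s['grip_width'])"
```

```text
10.1167 [0.56068658 0.11561111 0.17397202] [ 0.0958621   0.99355622  0.00409826 -0.06032994] [-1.61925305 -8.53061234 -4.5084563 ] [-3.31093983 -0.70835626  0.39311284] 0.013851199656647896
```

View pics/scene_e.png

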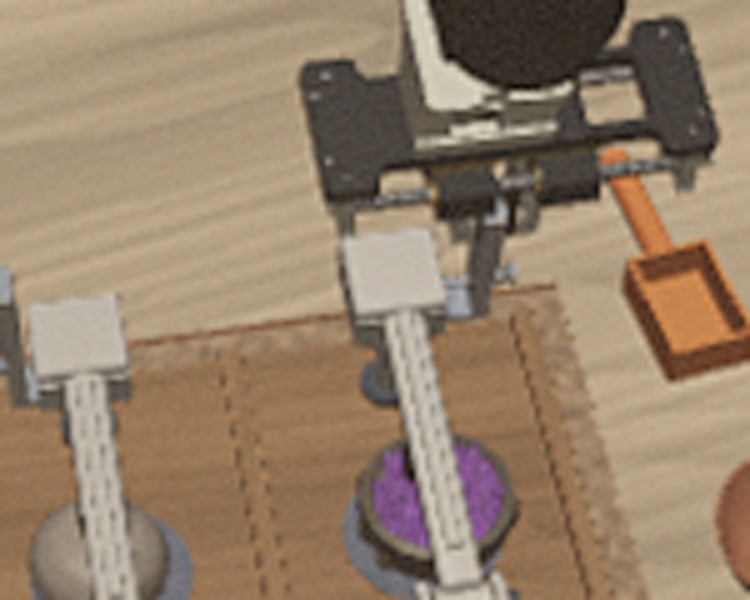

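View pics/side_e.png

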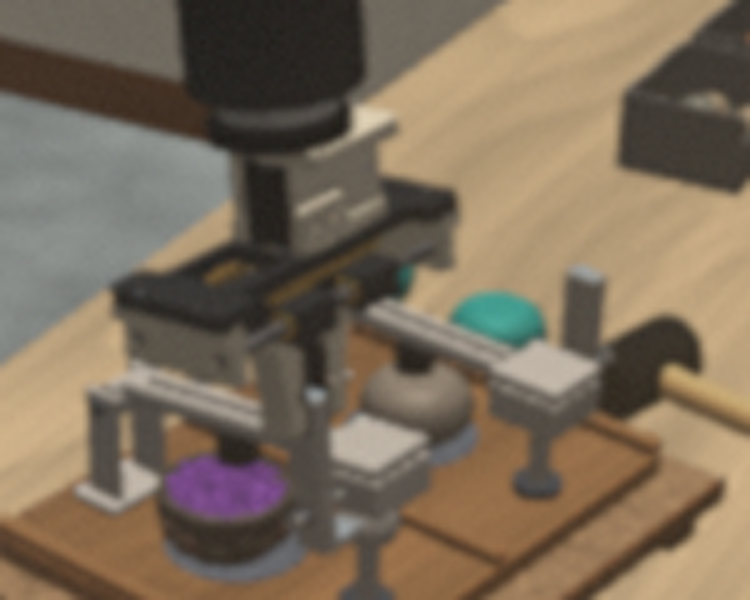

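```bash
python3 arc.py .12 .34 .0014;python3 arc.py .34 .53 .0014
```

```text
[[0.0017, 0.0086, 0.0], [0.0033, 0.0172, 0.0], [0.005, 0.0258, 0.0], [0.0067, 0.0344, 0.0], [0.0084, 0.043, 0.0], [0.01, 0.0516, 0.0], [0.0117, 0.0601, 0.0], [0.0134, 0.0687, 0.0], [0.0134, 0.0687, 0.0], [0.0134, 0.0687, 0.0]]
[[0.0099, 0.0013, 0.0339], [0.0206, 0.0023, 0.0675], [0.0323, 0.0032, 0.1008], [0.0443, 0.0009, 0.1338], [0.0571, -0.0016, 0.1664], [0.0709, -0.0043, 0.1987], [0.0855, -0.0071, 0.2305], [0.1009, -0.0101, 0.262], [0.1009, -0.0101, 0.262], [0.1009, -0.0101, 0.262]]
[[0.0014, 0.0074, 0.0], [0.0029, 0.0148, 0.0], [0.0043, 0.0223, 0.0], [0.0058, 0.0297, 0.0], [0.0072, 0.0371, 0.0], [0.0087, 0.0445, 0.0], [0.0101, 0.0519, 0.0], [0.0115, 0.0594, 0.0], [0.0115, 0.0594, 0.0], [0.0115, 0.0594, 0.0]]
[[0.0146, 0.0003, 0.0268], [0.0299, 0.0005, 0.0533], [0.0457, 0.0006, 0.0793], [0.0616, -0.0025, 0.1051], [0.078, -0.0057, 0.1304], [0.0951, -0.009, 0.1553], [0.1127, -0.0124, 0.1798], [0.1309, -0.0159, 0.2039], [0.1309, -0.0159, 0.2039], [0.1309, -0.0159, 0.2039]]
```

step_arm(angular=[[0.0015,0.0085,0],[0.0035,0.017,0],[0.005,0.026,0],[0.0065,0.0345,0],[0.0085,0.043,0],[0.01,0.0515,0],[0.0115,0.06,0],[0.0135,0.0685,0],[0.0135,0.0685,0],[0.0135,0.0685,0]], travel=[[0.011,0.007,0.034],[0.021,0.005,0.0675],[0.0325,0.003,0.101],[0.0445,0.001,0.134],[0.057,-0.0015,0.1665],[0.071,-0.0045,0.1985],[0.0855,-0.007,0.2305],[0.101,-0.01,0.262],[0.101,-0.01,0.262],[0.101,-0.01,0.262]], fingers=[255,255,255,255,255,255,255,255,255,255])

```text
clock: 10.95
ee_pos: [0.5751, 0.1124, 0.2127]
orientation: [0.095, 0.981, 0.013, -0.17]
contact_force: [-3.4, -8.1, 1.1]
grip_width: 0.0136
```

```bash
python3 tips.py f >/dev/null; python3 -c "
from bench import ctrl
s=ctrl.sense();print(s['clock'],s['q'],s['ee_pos'],s['orientation'],s['contact_force'],s['moment'],s['grip_width'])"
```

```text
11.05 [ 0.39250155  0.42820317  0.16360247 -0.18178897 -1.59774759 -2.13424877] [0.57509088 0.11253098 0.21278423] [ 0.09483823  0.98079342  0.01348677 -0.16990611] [-3.5071317  -8.82849303 -1.43169908] [-3.06434845 -0.47210112  1.09040769] 0.013918805612535971
```

View pics/scene_f.png

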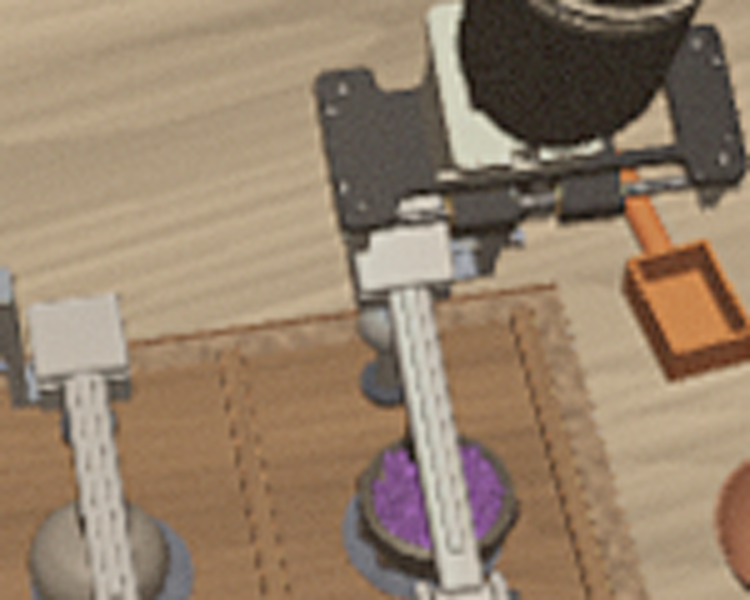

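View pics/side_f.png

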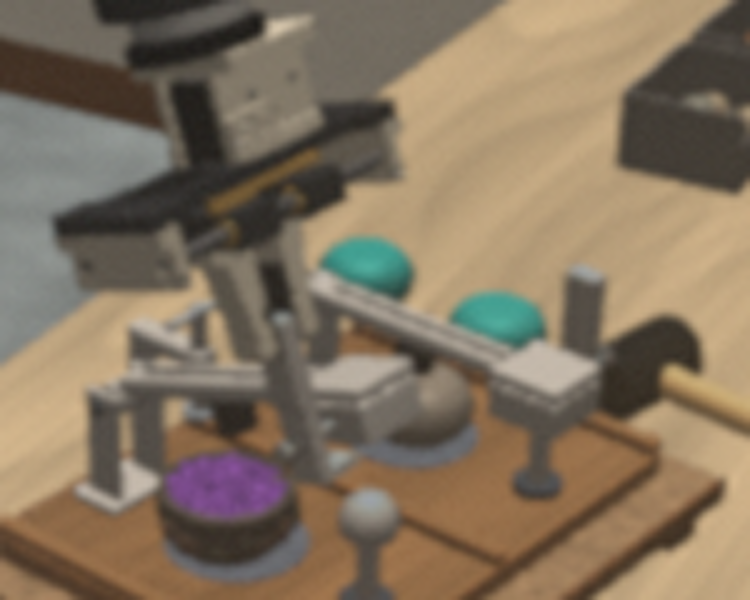

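step_arm(angular=[[0.0015,0.0075,0],[0.003,0.015,0],[0.0045,0.022,0],[0.006,0.03,0],[0.007,0.037,0],[0.0085,0.0445,0],[0.01,0.052,0],[0.0115,0.0595,0],[0.0115,0.0595,0],[0.0115,0.0595,0]], travel=[[0.014,0.008,0.027],[0.028,0.006,0.0535],[0.043,0.003,0.0795],[0.059,-0.001,0.105],[0.075,-0.005,0.1305],[0.092,-0.008,0.1555],[0.1095,-0.012,0.18],[0.1275,-0.0155,0.204],[0.1275,-0.0155,0.204],[0.1275,-0.0155,0.204]], fingers=[255,255,255,255,255,255,255,255,255,255])

```text
clock: 11.88
ee_pos: [0.5939, 0.1085, 0.2432]
orientation: [0.093, 0.96, 0.021, -0.264]
contact_force: [-4.1, -6.9, 1.4]
grip_width: 0.0137
```

step_arm(angular=[[0,0,0],[0,0,0],[0,0,0],[0,0,0],[0,0,0],[0,0,0],[0,0,0],[0,0,0],[0,0,0],[0,0,0]], travel=[[0.002,0.008,0.003],[0.002,0.008,0.003],[0.002,0.008,0.003],[0.002,0.008,0.003],[0.002,0.008,0.003],[0.002,0.008,0.003],[0.002,0.008,0.003],[0.002,0.008,0.003],[0.002,0.008,0.003],[0.002,0.008,0.003]], fingers=[255,255,255,255,255,255,255,255,255,255])

```text
clock: 12.72
ee_pos: [0.5941, 0.1083, 0.2435]
orientation: [0.094, 0.96, 0.02, -0.264]
contact_force: [-2.1, -8.1, -0.8]
grip_width: 0.0136
```

```bash
python3 tips.py g >/dev/null; python3 - <<'E'
from h import *
import cv2
np.set_printoptions(precision=4,suppress=True)
s=ctrl.sense();print(s['clock'],s['q'],s['qvel'],s['ee_pos'],s['orientation'],s['contact_force'],s['grip_width'])
for n in("scene","side"):
    p,d=eyes.snapshot(n);np.savez(f"pics/{n}F.npz",p=p,d=d);cv2.imwrite(f"pics/{n}F.png",p[:,:,::-1])
E
```

```text
12.8167 [ 0.3253  0.5728  0.4292 -0.2607 -1.8974 -2.1151] [-0.0006 -0.001   0.0007  0.0014 -0.0012 -0.0007] [0.5941 0.1083 0.2435] [ 0.0936  0.9598  0.0201 -0.2639] [-1.8563 -9.2598 -0.9915] 0.013805787013701974
```

View pics/scene_g.png

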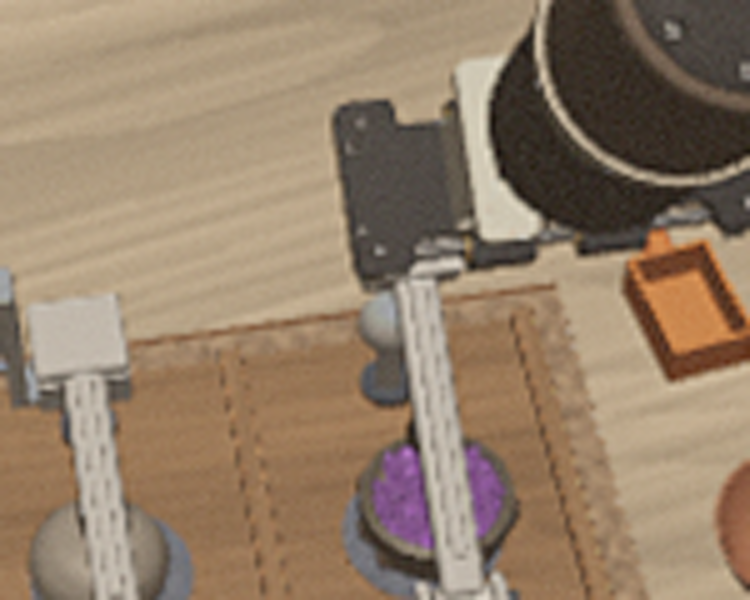

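View pics/side_g.png

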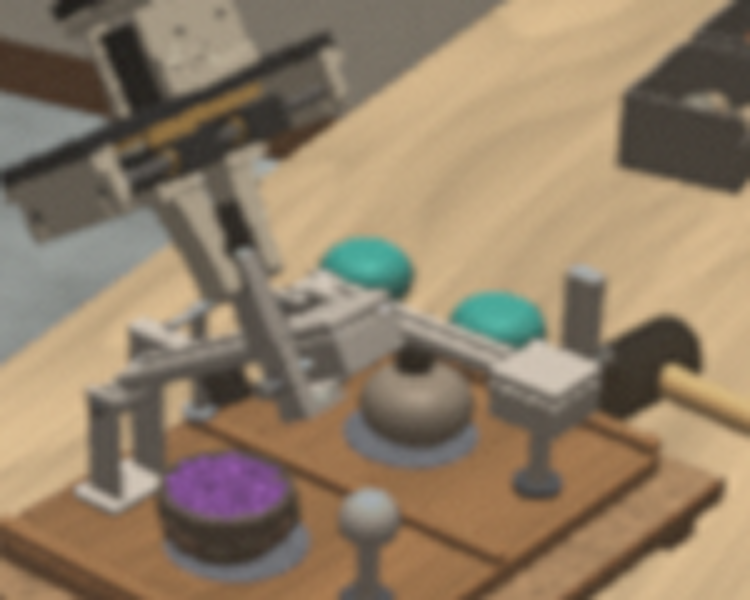

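View pics/sceneF.png

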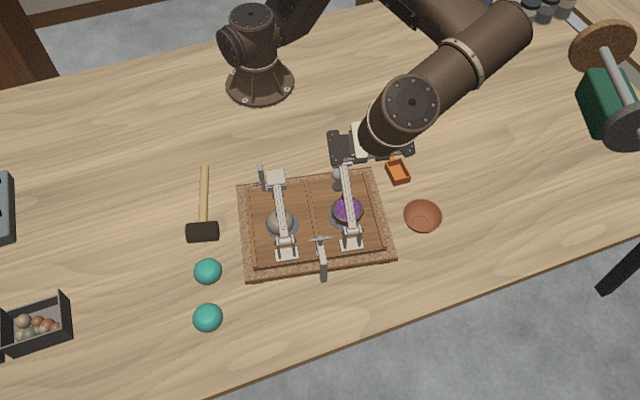

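```bash
python3 - <<'E'
from h import *
np.set_printoptions(precision=4,suppress=True)
m=eyes.camera_model("side");d=np.load("pics/sideF.npz")["d"]
o=np.array([.546,.0685])
for cx,cy in((350,303),(330,310),(310,320),(365,300),(380,295),(370,335),(345,350),(400,310),(350,380)):
    u,v=260+cx/5,110+cy/5;q=at_d(m,u,v,d[int(v+.5),int(u+.5)])
    e=q[:2]-o;print((cx,cy),q,"local x,y",e@[.9816,-.1908],e@[.1908,.9816])
a=np.load("pics/scene0.npz")["p"].astype(int);b=np.load("pics/sceneF.npz")["p"].astype(int)
D=abs(a-b).max(2)
for n,(x,y,w,h) in dict(mallet=(180,160,45,85),cobble=(262,205,35,35),geode=(355,195,12,30),bowl=(400,195,45,40),righttab=(255,160,30,30),scoopbox=(385,160,30,28)).items(): print(n,(D[y:y+h,x:x+w]>40).sum(),w*h)
E
```

```text
(350, 303) [0.5633 0.0665 0.246 ] local x,y 0.017416450420447184 0.001321120486287568
(330, 310) [0.5666 0.0833 0.2485] local x,y 0.01741071780691246 0.01844936720666203
(310, 320) [0.5753 0.0896 0.2429] local x,y 0.02472162182633594 0.026291060436771516
(365, 300) [0.5597 0.0558 0.244 ] local x,y 0.015904280951084614 -0.009871989105982585
(380, 295) [0.5544 0.0484 0.2452] local x,y 0.012078856507005901 -0.018145562233333933
(370, 335) [0.5463 0.0747 0.2349] local x,y -0.0008583092231832333 0.006187659996127996
(345, 350) [0.5541 0.0885 0.23  ] local x,y 0.004169959264549294 0.02114544047216312
(400, 310) [ 0.6187 -0.1091  0.1463] local x,y 0.10527664866467284 -0.1604994181318384
(350, 380) [ 0.6744 -0.1516  0.0585] local x,y 0.16806414215972496 -0.19159480968853604
mallet 0 3825
cobble 0 1225
geode 6 360
bowl 0 1800
righttab 0 900
scoopbox 0 840
```

```bash
python3 -c "
from bench import ctrl
print(ctrl.job_done());s=ctrl.sense();print(s['clock'],s['ee_pos'],s['grip_width'])"
```

```text
the job is handed in; nothing more can be done
None
the job is handed in; nothing more can be done
```

The geode is free: I pulled the left hold-down's tab outward, lifted its tongue off the ball, and handed in with the gripper still holding the tongue up at about 12.9 s.

- **Latch:** I pulled the tab out about 11.6 mm before lifting and held it at about 12.5 mm as the lift began. The 8 N spring force agreed with that travel, and the latch clears the ball at 9 mm.
- **Lift:** The tongue is at about 0.51–0.53 rad, so its coupler end is roughly 92–97 mm up. The arm's pose and the side camera's depth on the cap agree to within a few millimetres. At hand-in the arm was still and the jaws read 13.8 mm on the 14 mm tab.
- **Other things:** Comparing the first and last scene pictures showed no change at the cobble, bowl, scoop box, mallet or the right hold-down's tab. Beside the geode, 6 of 360 pixels differed, which I take to be the beam's shadow.

**Disagreement:** The cameras showed the fingertips about 23 mm above the reported TCP. I gripped at a height that was safe for either reading, and the grip held.

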